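# Open the wax jar in its holding block

### The job

Set the square wax jar, cap still on, fully down into the holding block whose pocket matches its outline, so that the block braces it, and only there unscrew its tight cap, turning no further than it takes for the thread to let go. Then lift the cap straight up and finish while still holding it in the gripper, level, a finger's width or two above the jar's mouth, with the jar still fully seated. Leave everything else on the bench where it is.

Things in the scene. Friction and masses are not known exactly. Their poses are not given: they have to be found in the camera images.
- jar_center (a point): Amber glass wax jar, loose, 0.25 to 0.5 kg, upright on the bench. Square lower body 54 x 54 mm, 42 mm tall, sides along its x and y; above it a round shoulder 45 mm across up to 56 mm, then a threaded neck up to 74 mm, hidden under the cap. This point: on the jar's axis, 37 mm above its underside; z up. Jar and cap can be lifted together by the cap.
- jar_mouth (a point): Point on the jar's axis 83 mm above its underside: where the top of the sprung rubber seal disc in the mouth stands once the cap is off. With the cap on, the seal is pressed down inside it and pushes the cap up against the thread with about 14 N: hence tight. Unscrewing takes 0.2 to 0.4 N m, more than bench friction gives an unbraced jar.
- cap_center (a point): The jar's screw cap, loose, 50 g, aluminium, round, finely ribbed, 52 mm across, 26 mm tall. Screwed on, its underside is about 58 mm above the jar's underside (16 mm above the square body), its top at 84 mm. This point: its centre, 13 mm above its underside. Unscrews counter-clockwise seen from above, rising 2 mm per rad (need not be lifted while turning). Until it is free, pulling up lifts the jar.
- cap_ridge (a point): Middle of the straight black ridge (44 x 6 mm, 3 mm high) across the cap's top, along its x. At the start the ridge stands 0.82 to 1.43 rad clockwise of the jar's x axis. The thread is disengaged when the ridge, turned counter-clockwise, first comes parallel to a pair of the jar's sides (the jar's x), within 0.25 rad; 0.45 rad further it jams on the next thread.
- square_pocket (a point): Centre of the mouth of the square pocket in a fixed wooden block 100 x 100 x 30 mm on the bench: 57 x 57 mm, sides along this point's x and y, 20 mm deep, mouth bevelled 3 mm. The point is in the block's top face, 30 mm above the bench (pocket floor 10 mm above it). The jar fits in any of four quarter turns and cannot turn in it.
- round_pocket (a point): Centre of the mouth of a round pocket, 57 mm across and 20 mm deep, in a second fixed block of the same size (100 x 100 x 30 mm). The square jar does not fit it.
- round_jar: bystander: round amber jar 58 mm across, 80 mm tall, with a plain smooth round cap; origin under its centre. Leave alone
- cork_block: bystander: square cork block 75 x 75 x 35 mm; origin under its centre
- scraper: bystander: clear acrylic plate scraper 60 x 140 x 5 mm lying flat; origin under its centre
- brush: bystander: dark horsehair brush with beech back, 150 (x) x 50 x 40 mm, bristles down; origin under its centre
- iron: bystander: red waxing iron, sole 150 (x) x 90 mm, 101 mm tall with its black handle; origin under its centre
- screwdriver: bystander: screwdriver lying on the bench along its x axis, about 200 mm long, under 40 mm high
Not all that is in view belongs to the job. What is meant by the part that bears cap_center is not blue or orange, and is the smaller of those in its own colour.

How it is judged:
On the way, in this order (a step that is already met when the one before it is completed fails the run):
1. the jar, cap still screwed on, stands fully down in the square pocket (z of jar_center in the frame of square_pocket below 0.021 m and horizontal distance between jar_center and square_pocket below 0.006 m and angle between jar_center's own z axis and vertical below 0.08 rad and z of cap_center in the frame of jar_center below 0.043 m), for 0.2 s.
2. the cap has come off the jar while the jar is in the pocket (z of jar_center in the frame of square_pocket below 0.021 m and horizontal distance between jar_center and square_pocket below 0.006 m and angle between jar_center's own z axis and vertical below 0.08 rad and z of cap_center in the frame of jar_center above 0.05 m and contact force between the fingers and cap above 1 N), for 0.1 s.
At the end, for the whole second after the job is handed in: Jar upright, fully down in the square pocket (4 mm in height, 6 mm sideways). Fingers hold the cap still, level within 0.2 rad, not touching the jar, within 20 mm of its axis, underside 2 to 50 mm above the sprung seal, ridge within 0.6 rad of the jar's x axis (not turned far past disengagement) (z of jar_center in the frame of square_pocket below 0.021 m and horizontal distance between jar_center and square_pocket below 0.006 m and angle between jar_center's own z axis and vertical below 0.08 rad and z of cap_center in the frame of jar_center between 0.061 and 0.109 m and horizontal distance between cap_center and jar_center below 0.02 m and angle between cap_center's own z axis and vertical below 0.2 rad and angle between the x axis of cap_center and the x axis of jar_center, either way round below 0.6 rad and contact force between the fingers and cap above 1 N and contact force between cap and jar below 0.1 N and linear speed of cap below 0.03 m/s); the arm keeps its last pose, push and grip.
It fails at once if the cap comes off the jar while the jar is not down in the square pocket (z of cap_center in the frame of jar_center above 0.05 m and (z of jar_center in the frame of square_pocket above 0.03 m or horizontal distance between jar_center and square_pocket above 0.012 m)).
It fails at once if another thing on the bench is moved more than 30 mm (distance of any of round_jar, cork_block, scraper, brush, iron, screwdriver from where it was at the start of the episode above 0.03 m).
It also fails if it takes over 48 s, if anything falls off the work surface, if the arm or the gripper's body presses on something with over 40 N, if the wrist force passes 120 N, or if a joint passes its speed limit or range.

### The arm

A 6-joint arm with a two-finger parallel gripper is mounted at the origin on the work surface. World frame = base frame: x ahead of the robot, y to its left, z up, the work surface at z = 0. Lengths are in m, angles in rad, forces in N, time in s.
With the tool pointing down it reaches from about 0.3 to 0.875 m from the base axis. Payload 6.4 kg.
Tool frame: the origin (TCP) lies midway between the tips of the shut fingers; the grasp point (between the pads) lies hold_point_z behind it (hold_point_z is the distance from the TCP to the grasp point, in m); z points along the fingers, y is the line along which they close (so a half turn about z gives the same grasp; the last joint's range is limited). The gripper opens to 88 mm and grips with 3 to 60 N. Pads are 18 mm wide; open, the fingers measure 123 mm over their backs; the gripper's body (75 mm by 187 mm) begins 45 mm behind the grasp point.
Start: joints at [-1.481, 0.181, 1.607, -0, 1.354, -0.206], TCP at [0.168, -0.55, 0.239] pointing down, gripper open.
Joint ranges: [-2.99, 2.99], [-0.89, 2.07], [0.3, 2.58], [-1.14, 4.28], [0, 2.63], [-3.12, 3.12]. Speed limits (rad/s): [2.57, 2.57, 3.01, 3.14, 3.14, 3.14].

### API

Orientations are given as a rotation vector (axis times angle).
In Python, from cell import observe, camera, camera_info, hand_in, silhouettes, hold_point_z gives the robot as it stands. The module is installed in compiled form; this text tells all that it offers.
- The arm moves only by the tool play_rows, never from a script. Its argument "increments" is a list of rows, each a list of 7 numbers: the turn, a rotation vector about the tool's x, y, z in degrees, then the shift along the tool's x, y, z in m, then the closure, from 0 (fully open) to 1 (shut). In form: [[rx, ry, rz, dx, dy, dz, grip], ...]. A call has 1 to 12 rows; each row is the pose to reach, as a shift and turn from the pose commanded when the call began, along the tool's axes at that moment; what a row does not reach only later rows make up. A row lasts 1/12 s, in which the tool goes at most 41.7 mm and 7.16 degrees, less where a joint would pass 70% of its speed; a pose out of reach is approached as far as the arm can. A call with a gripper value outside its range is refused whole. The fingers move at their own pace and stop on an object; "newtons" is the grip in N (left out, the last holds). Time passes only in rows, so rows that repeat a pose let the fingers close. It gives the time, the measured TCP pose, the force, the opening and the grip force at its end, in the units of the state.
- observe(): the state, without advancing time (a new reading comes with each control period).
- camera(name): name is "side" or "top"; returns the picture (384x512x3 uint8, red, green, blue); there is no depth.
- camera_info(name): a dict with "fov_y" (degrees; the focal length in pixels is half the picture's height over the tangent of half this angle, whatever the lens; pixels are square), "cx", "cy" (the principal point, pixels), "dist" ([k1, k2, p1, p2, k3] as OpenCV has them; the pictures are not rectified), "camera_from_world" (4x4, takes a point from world to camera coordinates). Camera axes: x right, y up, looking along -z (the intrinsics and any distortion apply to the point x, -y, -z); pixel columns grow to the right and rows downward; lengths in m; the calibration is good to about 2 mm. A picture is of the moment at which its call begins. camera_info takes no time and is no camera call.
- hand_in(): hands the job in; it is judged then, once.
Trained networks look in the newest picture that a camera, given by its name, has taken for a name from the list of things; names that differ only in an ending like _2 or _b are one class to them, and where a whole thing is asked for, a point or a joint stands for the part that bears it (a point fixed in the world has none). Each returns a list of dicts, best first, with "conf" (0 to 1); they miss things now and then, are a little off and sometimes report something else, mostly with a low value. They report only what shows in the picture. A call takes as long as a camera call. They do not tell look-alikes from the thing itself.
- silhouettes(query, camera): "pixels" (384x512 bool, what is visible of it) and "uv" ([column, row] in pixels, amid what is visible of it).
The state is a dict: "time": time; "joint_pos": joint angles; "joint_vel": joint speeds; "tau": joint torques, N m; "tool_pos": TCP position; "eef_rot": TCP orientation; "force": force on the tool from outside, world axes, zero at the start; "moment": the same for the moment, N m; "opening": finger opening in m; "finger_force": force on a finger pad.
Only numpy, scipy, OpenCV 4.12 (cv2) and the standard library are available. Lean on these libraries where they do the work, as an engineer would, in place of code of your own. Each camera call takes 0.05 s, during which the arm holds its last target. There are 200 camera calls.

## Working session

There is one attempt and no reset: what is moved stays moved. The work goes in short steps, Python scripts to look and compute and a tool call to move; the robot and the scene stay as the last step left them, time stands still between calls to the robot, and variables do not carry over. Pictures are saved under pics/ and viewed, at most 10 in all, crops included, and the job is handed in when it is done.

Besides the shell and the picture viewer there is one more tool, called after "Request:" by a JSON object that holds its "name" and its "arguments". play_rows: Moves the arm, as the interface text tells. Its arguments: {"type":"object","properties":{"increments":{"type":"array","items":{"type":"array","items":{"type":"number"}}},"newtons":{"type":"number"}},"required":["increments"]}

```bash
mkdir -p pics; cat > h.py <<'E'
import numpy as np, cv2
from cell import *
from scipy.spatial.transform import Rotation as R
def K(n):
    i=camera_info(n); f=192/np.tan(np.radians(i["fov_y"])/2)
    return np.array([[f,0,i["cx"]],[0,f,i["cy"]],[0,0,1]]),np.array(i["dist"],float),np.array(i["camera_from_world"])
def proj(n,P):
    k,d,T=K(n); P=np.atleast_2d(P); c=(P@T[:3,:3].T+T[:3,3])*[1,-1,-1]
    return cv2.projectPoints(c.reshape(-1,1,3),np.zeros(3),np.zeros(3),k,d)[0][:,0]
def back(n,uv,z):
    k,d,T=K(n); u=cv2.undistortPoints(np.array(uv,float).reshape(-1,1,2),k,d)[:,0]
    r=np.c_[u[:,0],-u[:,1],-np.ones(len(u))]@T[:3,:3]; o=-T[:3,:3].T@T[:3,3]
    return o+r*((z-o[2])/r[:,2])[:,None]
E
python3 - <<'E'
from h import *
for n in("top","side"):
    im=camera(n); cv2.imwrite(f"pics/{n}0.png",cv2.resize(im[:,:,::-1],(800,600),interpolation=cv2.INTER_CUBIC)); cv2.imwrite(f"raw_{n}.png",im[:,:,::-1])
    print(n,np.round(-K(n)[2][:3,:3].T@K(n)[2][:3,3],3), camera_info(n)["dist"])
    for q in("jar_center","cap_center","cap_ridge","square_pocket","round_pocket","round_jar"):
        for s in silhouettes(q,n)[:4]:
            print(q,round(s["conf"],2),np.round(s["uv"]),s["pixels"].sum(),np.round(back(n,s["uv"],.084)[0],3))
print(observe(), hold_point_z)
E
```

```text
top [0.449 0.027 1.123] [-0.07846442  0.          0.          0.          0.        ]
cap_center 0.96 [224. 210.] 460 [0.502 0.11  0.084]
cap_center 0.77 [263. 220.] 299 [0.473 0.007 0.084]
cap_center 0.75 [267. 188.] 297 [ 0.559 -0.005  0.084]
cap_center 0.64 [252. 258.] 540 [0.375 0.035 0.084]
cap_ridge 0.88 [226. 210.] 471 [0.5   0.105 0.084]
cap_ridge 0.82 [270. 185.] 274 [ 0.566 -0.013  0.084]
cap_ridge 0.82 [250. 256.] 530 [0.38  0.041 0.084]
cap_ridge 0.75 [264. 221.] 276 [0.471 0.003 0.084]
square_pocket 0.9 [174. 188.] 1322 [0.558 0.244 0.084]
round_pocket 0.93 [344. 193.] 1283 [ 0.546 -0.209  0.084]
round_jar 0.72 [419. 172.] 1056 [ 0.604 -0.416  0.084]
round_jar 0.7 [220. 143.] 410 [0.681 0.123 0.084]
side [0.268 1.105 0.923] [-0.07089143  0.          0.          0.          0.        ]
jar_center 0.67 [280. 216.] 364 [0.451 0.085 0.084]
cap_center 0.81 [246. 212.] 239 [0.55  0.084 0.084]
cap_center 0.72 [307. 227.] 527 [0.37  0.119 0.084]
cap_center 0.68 [257. 237.] 479 [0.496 0.182 0.084]
cap_center 0.64 [277. 196.] 270 [ 0.479 -0.005  0.084]
cap_ridge 0.82 [260. 234.] 5
[... 346 characters left out ...]
': 0.7, 'joint_pos': array([-1.48127228e+00,  1.80736874e-01,  1.60703909e+00, -2.67394926e-05,
        1.35375331e+00, -2.06308975e-01]), 'joint_vel': array([ 7.50381407e-04,  1.20603699e-03,  2.10860893e-03,  4.30210677e-05,
        1.07896214e-03, -1.48436409e-03]), 'tau': array([ 1.13326671e-03, -4.33705938e+01, -3.42110860e+01,  7.03874440e-02,
        3.07912950e-02, -3.09498910e-05]), 'tool_pos': array([ 0.1676386 , -0.55003272,  0.23873107]), 'eef_rot': array([ 3.10722495e+00,  4.63000587e-01, -4.67565232e-05]), 'force': array([-0.03698977,  0.71504626,  0.53545152]), 'moment': array([ 0.05017313,  0.01916954, -0.02258105]), 'finger_force': 0.0, 'opening': 0.08815274554070351} 0.0187
```

View pics/top0.png

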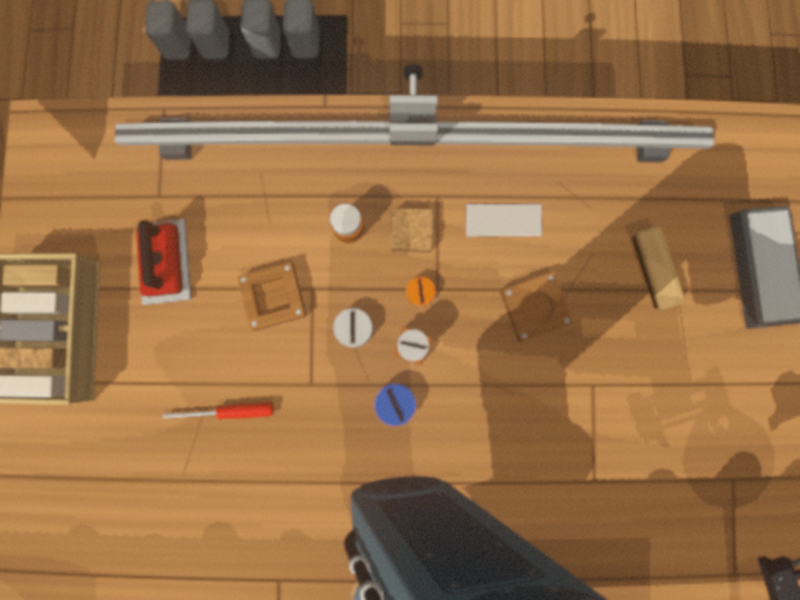

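View pics/side0.png

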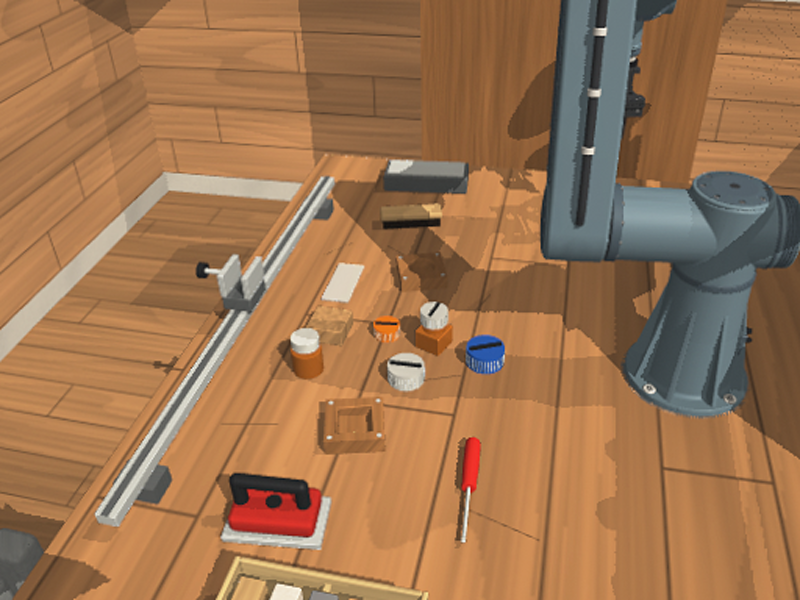

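```bash
cat >> h.py <<'E'
from scipy.optimize import minimize
def box(x,y,a,s,z0,z1):
    c=np.array([[1,1],[-1,1],[-1,-1],[1,-1]])*s/2; c=c@np.array([[np.cos(a),np.sin(a)],[-np.sin(a),np.cos(a)]])+[x,y]
    return np.vstack([np.c_[c,np.full(4,z)] for z in(z0,z1)])
def cyl(x,y,r,z0,z1):
    t=np.linspace(0,2*np.pi,32); return np.vstack([np.c_[x+r*np.cos(t),y+r*np.sin(t),0*t+z] for z in(z0,z1)])
S=8
def render(n,parts):
    m=np.zeros((384*S,512*S),np.uint8)
    for p in parts:
        q=(proj(n,p)+.5)*S
        cv2.fillConvexPoly(m,cv2.convexHull(q.astype(np.float32)).round().astype(np.int32),255)
    return cv2.resize(m,(512,384),interpolation=cv2.INTER_AREA)/255.
def fit(masks,model,p0,sc):
    f=lambda p:sum(np.abs(render(n,model(*p))-m).sum() for n,m in masks.items())
    best=None
    for a in np.linspace(0,np.pi/2,7)[:-1] if len(p0)==3 else [0]:
        q=np.array(p0,float); 
        if len(q)==3:q[2]=a
        s=np.vstack([q]+[q+np.eye(len(q))[i]*sc[i] for i in range(len(q))])
        r=minimize(f,q,method="Nelder-Mead",options=dict(initial_simplex=s,xatol=1e-4,fatol=.1,maxiter=120))
        if best is None or r.fun<best.fun: best=r
    return best
E
python3 - <<'E'
from h import *
camera("top");camera("side")
rt=cv2.imread("raw_top.png");rs=cv2.imread("raw_side.png")
blk=lambda x,y,a:[box(x,y,a,.1,0,.03)]
def near(q,n,uv):
    L=[s for s in silhouettes(q,n) if np.hypot(*(np.array(s["uv"])-uv))<12]; return L[0]["pixels"].astype(float) if L else None
M={"top":near("square_pocket","top",(174,188)),"side":near("square_pocket","side",(228,274))}
for ms in (M,{"top":M["top"]},{"side":M["side"]}):
    r=fit(ms,blk,(.57,.25,0),(.01,.01,.15)); print("block",np.round(r.x,4),r.fun)
# pocket from screws etc later; jar
jc=near("jar_center","side",(280,216)); cs=near("cap_center","side",(278,199)); ct=near("cap_center","top",(264,221))
print([None if m is None else m.sum() for m in(jc,cs,ct)])
cap=lambda x,y:[cyl(x,y,.026,.058,.084)]
for ms in ({"top":ct,"side":cs},{"top":ct},{"side":cs}):
    r=fit(ms,cap,(.475,.005),(.01,.01)); print("cap",np.round(r.x,4),r.fun)
jar=lambda x,y,a:[box(x,y,a,.054,0,.042),cyl(x,y,.0225,.042,.058),cyl(x,y,.026,.058,.084)]
u=np.maximum(jc,cs)
r=fit({"side":u},jar,(.475,.005,0),(.01,.01,.15)); print("jar side",np.round(r.x,4),r.fun,u.sum())
jx=r.x
# ridge dark pixels in top
g=cv2.cvtColor(rt,cv2.COLOR_BGR2GRAY).astype(float)
yy,xx=np.mgrid[:384,:512]
for n,im,(c0,r0) in(("top",rt,(264,221)),("side",rs,(278,201))):
    g=cv2.cvtColor(im,cv2.COLOR_BGR2GRAY).astype(float); m=((xx-c0)**2+(yy-r0)**2<(9 if n=="top" else 8)**2)&(g<110)
    P=back(n,np.c_[xx[m],yy[m]],.087)[:,:2]; w=110-g[m]; c=np.average(P,axis=0,weights=w); D=(P-c); C=(D*w[:,None]).T@D
    v=np.linalg.eigh(C)[1][:,-1]; print("ridge",n,c,np.arctan2(v[1],v[0]),m.sum())
a=cv2.resize(rt[195:245,240:290],(400,400),interpolation=cv2.INTER_CUBIC);b=cv2.resize(rs[180:230,255:305],(400,400),interpolation=cv2.INTER_CUBIC)
q=((proj("side",box(*jx,.054,0,.042))-[255,180]+.5)*8).astype(int)
for i in range(4): cv2.line(b,q[i],q[(i+1)%4],(0,255,0));cv2.line(b,q[i+4],q[(i+1)%4+4],(0,255,0))
cv2.imwrite("pics/jar1.png",np.hstack([a,b]))
E
```

```text
block [0.5629 0.2581 1.8439] 146.39999999999998
block [0.561  0.2582 0.2576] 48.71372549019608
block [0.5646 0.2584 1.8403] 51.17647058823529
[np.float64(383.0), np.float64(291.0), np.float64(298.0)]
cap [0.4734 0.0027] 56.976470588235294
cap [0.4726 0.0029] 21.40392156862745
cap [0.4748 0.0035] 24.47450980392157
jar side [0.4749 0.0024 1.2564] 32.46666666666667 651.0
ridge top [0.47343814 0.00277937] 1.3448465645206302 17
ridge side [0.47485402 0.00531653] 1.345157759340092 23
```

View pics/jar1.png

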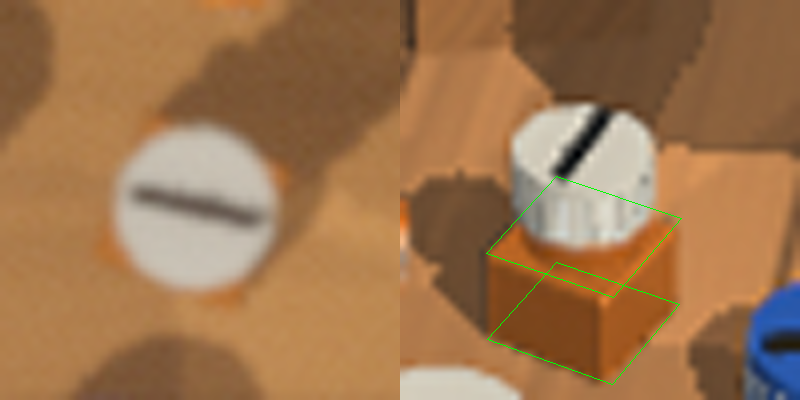

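```bash
python3 - <<'E'
from h import *
rt=cv2.imread("raw_top.png").astype(float);rs=cv2.imread("raw_side.png").astype(float)
for r in (214,218,222): print(r,rs[r,312-255+255-4-0:0] if 0 else rs[r,314:346,2].astype(int) if 0 else rs[r,313-0:345,2][:0], rs[r,312:312].astype(int), [int(v) for v in rs[r,255+58:255+58]], [int(v) for v in rs[r,314-1:314-1]], [int(v) for v in rs[r,255+8:255+38,2]])
for a in np.arange(1.1,1.29,.02):
    q=proj("side",box(.4742,.0028,a,.054,.015,.015))[:4,0]; q=np.sort(q); Q=proj("side",box(.4742,.0028,a,.054,.015,.015))[:4]
    n=Q[np.argmax(Q[:,1]),0]; print(round(a,2),np.round(q,2),"near",round(n,2),"ratio",round((n-q[0])/(q[3]-q[0]),3))
print("block pocket corners top",np.round(proj("top",box(.561,.2582,.262,.057,.03,.03))[:4],1))
for z,s in((.03,.1),):print(np.round(proj("top",box(.561,.2582,.262,s,z,z))[:4],1))
E=0
E
```

```text
214 [] [] [] [] [105, 104, 90, 130, 124, 123, 129, 133, 146, 171, 180, 178, 180, 179, 170, 168, 183, 184, 182, 183, 207, 188, 172, 171, 170, 169, 184, 201, 199, 199]
218 [] [] [] [] [100, 103, 91, 128, 124, 122, 123, 122, 125, 125, 124, 124, 124, 125, 123, 122, 124, 177, 165, 162, 163, 160, 161, 160, 159, 158, 184, 200, 203, 203]
222 [] [] [] [] [174, 178, 170, 150, 128, 125, 121, 121, 122, 123, 122, 122, 123, 123, 123, 124, 119, 159, 161, 161, 161, 158, 135, 198, 207, 207, 205, 207, 161, 134]
1.1 [265.24 276.16 279.36 290.17] near 279.36 ratio 0.566
1.12 [265.27 275.92 279.61 290.13] near 279.61 ratio 0.577
1.14 [265.3  275.68 279.86 290.09] near 279.86 ratio 0.588
1.16 [265.34 275.44 280.12 290.04] near 280.12 ratio 0.598
1.18 [265.38 275.19 280.37 289.98] near 280.37 ratio 0.609
1.2 [265.43 274.95 280.62 289.92] near 280.62 ratio 0.62
1.22 [265.49 274.71 280.87 289.86] near 280.87 ratio 0.631
1.24 [265.55 274.47 281.12 289.79] near 281.12 ratio 0.642
1.26 [265.61 274.24 281.36 289.72] near 281.36 ratio 0.653
1.28 [265.68 274.   281.61 289.64] near 281.61 ratio 0.665
block pocket corners top [[160.4 182. ]
 [165.1 201.6]
 [184.9 196.4]
 [180.  176.8]]
[[151.3 176.6]
 [159.5 211. ]
 [194.2 201.8]
 [185.6 167.5]]
```

```bash
cat >> h.py <<'E'
def go(x,y,z):
    s=observe(); Rm=R.from_rotvec(s["eef_rot"]).as_matrix(); d=Rm.T@(np.array([x,y,z])-s["tool_pos"])
    print("t",s["time"],"pos",np.round(s["tool_pos"],4),"yaw",round(np.arctan2(Rm[1,0],Rm[0,0]),4),"tilt",round(np.arccos(-Rm[2,2]),4),"F",np.round(s["force"],1),"M",np.round(s["moment"],2),"open",round(s["opening"],4),"ff",round(s["finger_force"],1),"shift",np.round(d,4))
E
python3 -c "
from h import *
go(.474,.003,.052)"
```

```text
t 1.05 pos [ 0.1676 -0.55    0.2387] yaw 0.2958 tilt 0.0 F [-0.1  0.5 -0.2] M [-0.05  0.04  0.04] open 0.0878 ff 0.0 shift [ 0.4543 -0.4397  0.1867]
```

Request:
{"name": "play_rows", "arguments": {"increments": [[0,0,0,0.04,-0.039,0,0],[0,0,0,0.08,-0.077,0,0],[0,0,0,0.11,-0.107,0,0],[0,0,0,0.14,-0.136,0,0],[0,0,0,0.17,-0.165,0,0],[0,0,0,0.2,-0.194,0,0],[0,0,0,0.23,-0.223,0,0],[0,0,0,0.26,-0.252,0,0],[0,0,0,0.29,-0.281,0,0],[0,0,0,0.32,-0.31,0,0],[0,0,0,0.35,-0.339,0,0],[0,0,0,0.38,-0.368,0,0]]}}

```text
time: 2.05
tool_pos: [0.4104, -0.1107, 0.2392]
eef_rot: [3.106, 0.462, 0.002]
force: [1.0, -1.0, 0.7]
opening: 0.0882
finger_force: 0.0
```

Request:
{"name": "play_rows", "arguments": {"increments": [[0,0,0,0.025,-0.025,0,0],[0,0,0,0.05,-0.05,0,0],[0,0,0,0.074,-0.072,0.02,0],[0,0,0,0.074,-0.072,0.05,0],[0,0,0,0.074,-0.072,0.08,0],[0,0,0,0.074,-0.072,0.08,0],[0,0,0,0.074,-0.072,0.08,0]]}}

```text
time: 2.63
tool_pos: [0.4584, -0.0217, 0.1578]
eef_rot: [-3.106, -0.463, 0.005]
force: [0.5, -1.5, 1.6]
opening: 0.0882
finger_force: 0.0
```

```bash
python3 - <<'E'
from h import *
go(.474,.003,.052)
a=camera("top")[:,:,::-1];b=camera("side")[:,:,::-1]
cv2.imwrite("pics/a2.png",np.hstack([cv2.resize(a[180:260,220:300],(400,400)),cv2.resize(b[150:230,240:320],(400,400))]))
E
```

```text
t 2.6333 pos [ 0.4584 -0.0217  0.1578] yaw 0.2961 tilt 0.0039 F [ 0.5 -1.5  1.6] M [-0.02 -0.   -0.  ] open 0.0882 ff 0.0 shift [ 0.0224 -0.0188  0.1058]
```

View pics/a2.png

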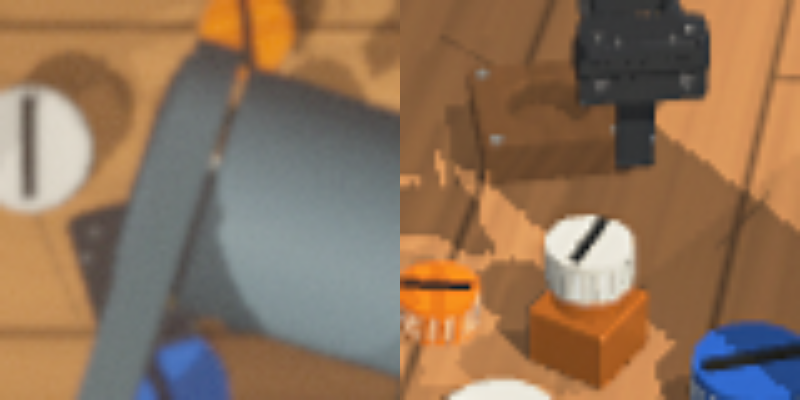

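Request:
{"name": "play_rows", "arguments": {"increments": [[0,0,0,0.022,-0.019,0.0,0],[0,0,0,0.022,-0.019,0.02,0],[0,0,0,0.022,-0.019,0.04,0],[0,0,0,0.022,-0.019,0.05,0],[0,0,0,0.022,-0.019,0.05,0],[0,0,0,0.022,-0.019,0.05,0]]}}

```text
time: 3.23
tool_pos: [0.4756, 0.0019, 0.1097]
eef_rot: [3.107, 0.461, 0.001]
force: [0.9, -0.9, 0.3]
opening: 0.0879
finger_force: 0.0
```

```bash
python3 -c "
from h import *
go(.474,.003,.052)"
```

```text
t 3.2333 pos [0.4756 0.0019 0.1097] yaw 0.2949 tilt 0.0009 F [ 0.9 -0.9  0.3] M [ 0.06  0.04 -0.02] open 0.0879 ff 0.0 shift [-0.0013 -0.0016  0.0577]
```

Request:
{"name": "play_rows", "arguments": {"increments": [[0,0,0,-0.001,-0.001,0.02,0],[0,0,0,-0.001,-0.001,0.04,0],[0,0,0,-0.001,-0.001,0.057,0],[0,0,0,-0.001,-0.001,0.057,0],[0,0,0,-0.001,-0.001,0.057,0.3],[0,0,0,-0.001,-0.001,0.057,0.4],[0,0,0,-0.001,-0.001,0.057,0.5],[0,0,0,-0.001,-0.001,0.057,0.5],[0,0,0,-0.001,-0.001,0.057,0.5],[0,0,0,-0.001,-0.001,0.057,0.5]], "newtons": 45}}

```text
time: 4.07
tool_pos: [0.4742, 0.0033, 0.0524]
eef_rot: [-3.107, -0.463, -0.002]
force: [0.5, 1.7, 2.8]
opening: 0.0511
finger_force: 45.0
```

```bash
python3 -c "
from h import *
go(.563,.258,.16)"
```

```text
t 4.0667 pos [0.4742 0.0033 0.0524] yaw 0.2956 tilt 0.001 F [0.5 1.7 2.8] M [0.23 0.05 0.02] open 0.0511 ff 45.0 shift [ 0.1592 -0.2178 -0.1074]
```

Request:
{"name": "play_rows", "arguments": {"increments": [[0,0,0,0,0,-0.01,0.5],[0,0,0,0,0,-0.03,0.5],[0,0,0,0,0,-0.06,0.5],[0,0,0,0,0,-0.09,0.5],[0,0,-4,0.01,-0.014,-0.1,0.5],[0,0,-9,0.03,-0.041,-0.1,0.5],[0,0,-14,0.05,-0.069,-0.1,0.5],[0,0,-19,0.07,-0.096,-0.1,0.5],[0,0,-24,0.09,-0.123,-0.1,0.5],[0,0,-29,0.11,-0.15,-0.1,0.5],[0,0,-34,0.13,-0.178,-0.1,0.5],[0,0,-38,0.14,-0.192,-0.1,0.5]]}}

```text
time: 5.07
tool_pos: [0.5517, 0.2309, 0.1516]
eef_rot: [-2.782, -1.458, 0.0]
force: [0.5, -0.2, -4.6]
opening: 0.0512
finger_force: 45.0
```

```bash
python3 -c "
from h import *
go(.563,.2585,.12)"
```

```text
t 5.0667 pos [0.5517 0.2309 0.1516] yaw 0.9653 tilt 0.0011 F [ 0.5 -0.2 -4.6] M [-0.16 -0.02  0.01] open 0.0512 ff 45.0 shift [ 0.0291 -0.0064  0.0316]
```

Request:
{"name": "play_rows", "arguments": {"increments": [[0,0,0,0.015,-0.003,0.01,0.5],[0,0,0,0.029,-0.006,0.02,0.5],[0,0,0,0.029,-0.006,0.04,0.5],[0,0,0,0.029,-0.006,0.05,0.5],[0,0,0,0.029,-0.006,0.05,0.5],[0,0,0,0.029,-0.006,0.05,0.5]]}}

```text
time: 5.57
tool_pos: [0.5624, 0.2541, 0.1008]
eef_rot: [-2.787, -1.449, 0.005]
force: [-0.3, -0.0, -3.7]
opening: 0.0508
finger_force: 45.0
```

```bash
python3 - <<'E'
from h import *
go(.563,.2585,.092)
b=camera("side")[:,:,::-1];a=camera("top")[:,:,::-1]
o=cv2.resize(b[215:295,190:270],(600,600),interpolation=cv2.INTER_CUBIC)
s=observe();zu=s["tool_pos"][2]-.0524
for (x,y,yw,sz,z,c) in ((.5635,.2583,.265,.1,.03,(0,255,0)),(.5635,.2583,.265,.057,.03,(0,255,255)),(s["tool_pos"][0],s["tool_pos"][1],.265,.054,zu,(255,0,0)),(s["tool_pos"][0],s["tool_pos"][1],.265,.054,zu+.042,(255,0,0))):
    q=((proj("side",box(x,y,yw,sz,z,z))[:4]-[190,215]+.5)*7.5).astype(int)
    cv2.polylines(o,[q.reshape(-1,1,2)],True,c)
cv2.imwrite("pics/a3.png",o)
E
```

```text
t 5.5667 pos [0.5624 0.2541 0.1008] yaw 0.9587 tilt 0.0031 F [-0.3 -0.  -3.7] M [-0.06 -0.02  0.  ] open 0.0508 ff 45.0 shift [ 0.0039 -0.002   0.0088]
```

View pics/a3.png

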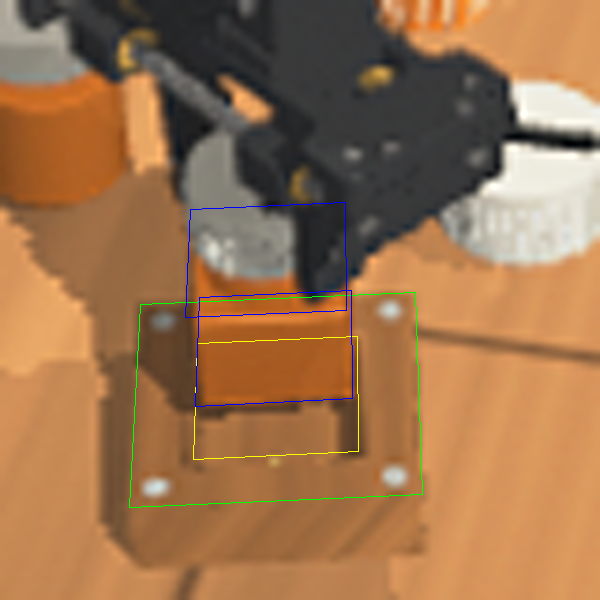

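Request:
{"name": "play_rows", "arguments": {"increments": [[0,0,0,0.004,-0.002,0,0.5],[0,0,0,0.004,-0.002,0.006,0.5],[0,0,0,0.004,-0.002,0.012,0.5],[0,0,0,0.004,-0.002,0.016,0.5],[0,0,0,0.004,-0.002,0.019,0.5],[0,0,0,0.004,-0.002,0.021,0.5],[0,0,0,0.004,-0.002,0.023,0.5],[0,0,0,0.004,-0.002,0.023,0.5]]}}

```text
time: 6.33
tool_pos: [0.5639, 0.2591, 0.0781]
eef_rot: [-2.787, -1.449, 0.001]
force: [-0.8, -0.1, -4.3]
opening: 0.0515
finger_force: 45.0
```

```bash
python3 -c "
from h import *
go(.563,.2585,.0624)"
```

```text
t 6.3333 pos [0.5639 0.2591 0.0781] yaw 0.959 tilt 0.0009 F [-0.8 -0.1 -4.3] M [-0.01 -0.03  0.  ] open 0.0515 ff 45.0 shift [-0.001  -0.0004  0.0157]
```

Request:
{"name": "play_rows", "arguments": {"increments": [[0,0,0,-0.001,0,0.002,0.5],[0,0,0,-0.001,0,0.004,0.5],[0,0,0,-0.001,0,0.006,0.5],[0,0,0,-0.001,0,0.008,0.5],[0,0,0,-0.001,0,0.01,0.5],[0,0,0,-0.001,0,0.012,0.5],[0,0,0,-0.001,0,0.014,0.5],[0,0,0,-0.001,0,0.015,0.5],[0,0,0,-0.001,0,0.015,0.5]]}}

```text
time: 7.08
tool_pos: [0.5634, 0.2583, 0.0633]
eef_rot: [-2.787, -1.449, 0.001]
force: [0.1, 0.2, -4.9]
opening: 0.0509
finger_force: 45.0
```

```bash
python3 -c "
from h import *
go(.563,.2585,.0624)"
```

```text
t 7.0833 pos [0.5634 0.2583 0.0633] yaw 0.959 tilt 0.0006 F [ 0.1  0.2 -4.9] M [-0.05 -0.05  0.03] open 0.0509 ff 45.0 shift [-0.0001 -0.0004  0.0009]
```

Request:
{"name": "play_rows", "arguments": {"increments": [[0,0,0,0,0,0.001,0.5],[0,0,0,0,0,0.0015,0.5],[0,0,0,0,0,0.002,0.5],[0,0,0,0,0,0.002,0.5]]}}

```text
time: 7.42
tool_pos: [0.564, 0.2583, 0.0625]
eef_rot: [2.787, 1.449, 0.001]
force: [-1.4, -2.1, 1.4]
opening: 0.0509
finger_force: 45.0
```

```bash
python3 -c "
from h import *
go(.563,.2585,.0624)"
```

```text
t 7.4167 pos [0.564  0.2583 0.0625] yaw 0.959 tilt 0.0007 F [-1.4 -2.1  1.4] M [-0.18  0.28 -0.01] open 0.0509 ff 45.0 shift [-0.0004 -0.0009  0.0001]
```

Request:
{"name": "play_rows", "arguments": {"increments": [[0,0,0,0,0,0,0.5],[0,0,-4,0,0,-0.0001,0.5],[0,0,-8,0,0,-0.0003,0.5],[0,0,-12,0,0,-0.0004,0.5],[0,0,-16,0,0,-0.0005,0.5],[0,0,-20,0,0,-0.0007,0.5],[0,0,-24,0,0,-0.0008,0.5],[0,0,-28,0,0,-0.001,0.5],[0,0,-32,0,0,-0.0011,0.5],[0,0,-36,0,0,-0.0013,0.5],[0,0,-40,0,0,-0.0014,0.5],[0,0,-40,0,0,-0.0014,0.5]], "newtons": 55}}

```text
time: 8.42
tool_pos: [0.5642, 0.2587, 0.0638]
eef_rot: [2.12, 2.317, 0.002]
force: [-0.2, 0.3, 1.7]
opening: 0.0511
finger_force: 55.0
```

```bash
python3 - <<'E'
from h import *
go(.563,.2585,.0624)
b=camera("side")[:,:,::-1]
cv2.imwrite("pics/a4.png",cv2.resize(b[215:295,190:270],(600,600),interpolation=cv2.INTER_CUBIC))
E
```

```text
t 8.4167 pos [0.5642 0.2587 0.0638] yaw 1.6597 tilt 0.0016 F [-0.2  0.3  1.7] M [0.02 0.12 0.04] open 0.0511 ff 55.0 shift [-0.0001 -0.0013  0.0014]
```

View pics/a4.png

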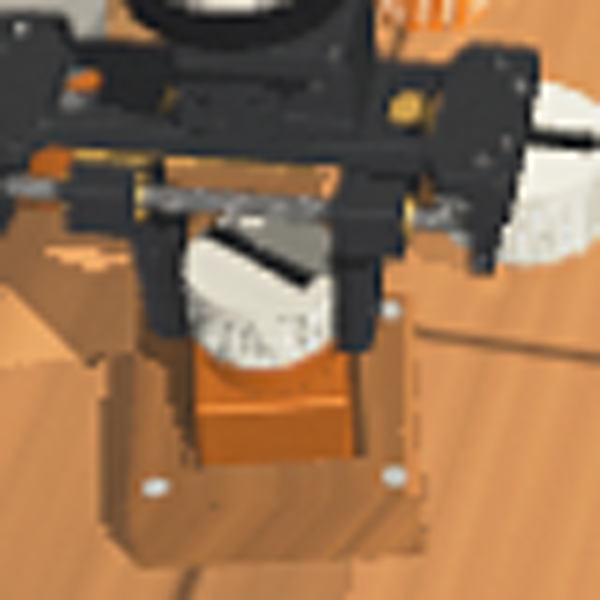

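```bash
python3 - <<'E'
from h import *
p=back("side",np.array([[212,230],[310,285]])/7.5+[190,215]-.5,.0985); d=p[1]-p[0]; print(p,np.arctan2(d[1],d[0])%np.pi,np.hypot(*d[:2]))
p=back("side",np.array([[155,487],[395,476]])/7.5+[190,215]-.5,.03); d=p[1]-p[0]; print(np.arctan2(d[1],d[0])%(np.pi/2))
E
```

```text
[[0.58434075 0.25053166 0.0985    ]
 [0.54409083 0.27030342 0.0985    ]] 2.6849897843144377 0.04484393617552892
0.2641999012178533
```

Request:
{"name": "play_rows", "arguments": {"increments": [[0,0,-4,0,0,-0.0001,0.5],[0,0,-8,0,0,-0.0003,0.5],[0,0,-12,0,0,-0.0004,0.5],[0,0,-16,0,0,-0.0005,0.5],[0,0,-20,0,0,-0.0007,0.5],[0,0,-24,0,0,-0.0008,0.5],[0,0,-28,0,0,-0.001,0.5],[0,0,-32,0,0,-0.0011,0.5],[0,0,-36,0,0,-0.0013,0.5],[0,0,-40.5,0,0,-0.0014,0.5],[0,0,-40.5,0,0,-0.0014,0.5],[0,0,-40.5,0,0,-0.0014,0.5]]}}

```text
time: 9.47
tool_pos: [0.5645, 0.2587, 0.0655]
eef_rot: [1.196, 2.903, 0.002]
force: [-0.8, -0.2, 6.2]
opening: 0.0504
finger_force: 55.0
```

```bash
python3 - <<'E'
from h import *
go(.563,.2585,.0624)
b=camera("side")[:,:,::-1]
cv2.imwrite("pics/a5.png",cv2.resize(b[215:295,190:270],(600,600),interpolation=cv2.INTER_CUBIC))
E
```

```text
t 9.4667 pos [0.5645 0.2587 0.0655] yaw 2.3602 tilt 0.0021 F [-0.8 -0.2  6.2] M [0.04 0.1  0.04] open 0.0504 ff 55.0 shift [ 0.0009 -0.0012  0.0031]
```

View pics/a5.png

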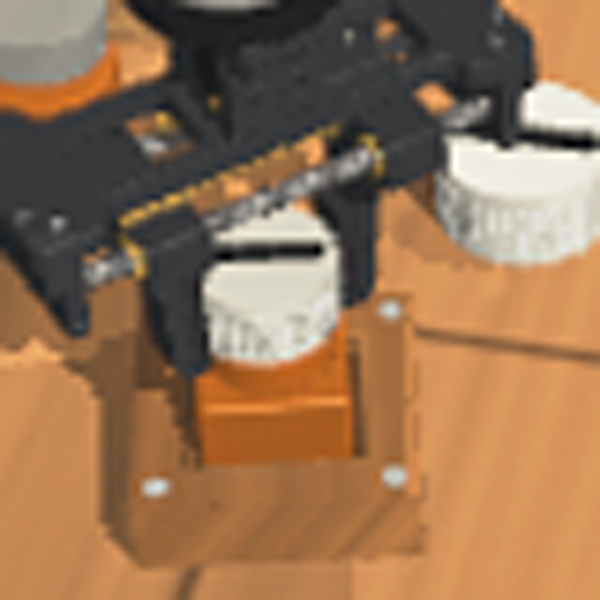

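Request:
{"name": "play_rows", "arguments": {"increments": [[0,0,0,0,0,-0.001,0.5],[0,0,0,0,0,-0.002,0.5],[0,0,0,0,0,-0.003,0.5],[0,0,0,0,0,-0.003,0.5]]}}

```text
time: 9.85
tool_pos: [0.5635, 0.2583, 0.0674]
eef_rot: [-1.192, -2.906, 0.0]
force: [-0.3, 0.7, -1.7]
opening: 0.0511
finger_force: 55.0
```

```bash
python3 -c "
from h import *
go(.563,.2585,.0624)"
```

```text
t 9.85 pos [0.5635 0.2583 0.0674] yaw 2.3629 tilt 0.0002 F [-0.3  0.7 -1.7] M [ 0.02 -0.11 -0.01] open 0.0511 ff 55.0 shift [ 0.0005 -0.0002  0.005 ]
```

Request:
{"name": "play_rows", "arguments": {"increments": [[0,0,0,0,0,-0.002,0.5],[0,0,0,0,0,-0.004,0.5],[0,0,0,0,0,-0.006,0.5],[0,0,0,0,0,-0.006,0.5],[0,0,0,0,0,-0.006,0.5]]}}

```text
time: 10.27
tool_pos: [0.5638, 0.2584, 0.0738]
eef_rot: [1.191, 2.907, 0.0]
force: [0.7, -0.0, -0.8]
opening: 0.0507
finger_force: 55.0
```

```bash
python3 - <<'E'
from h import *
go(.563,.2585,.0624)
b=camera("side")[:,:,::-1]
cv2.imwrite("pics/a6.png",cv2.resize(b[215:295,190:270],(600,600),interpolation=cv2.INTER_CUBIC))
E
```

```text
t 10.2667 pos [0.5638 0.2584 0.0738] yaw 2.3639 tilt 0.0005 F [ 0.7 -0.  -0.8] M [ 0.04 -0.17 -0.04] open 0.0507 ff 55.0 shift [ 0.0007 -0.0005  0.0114]
```

View pics/a6.png

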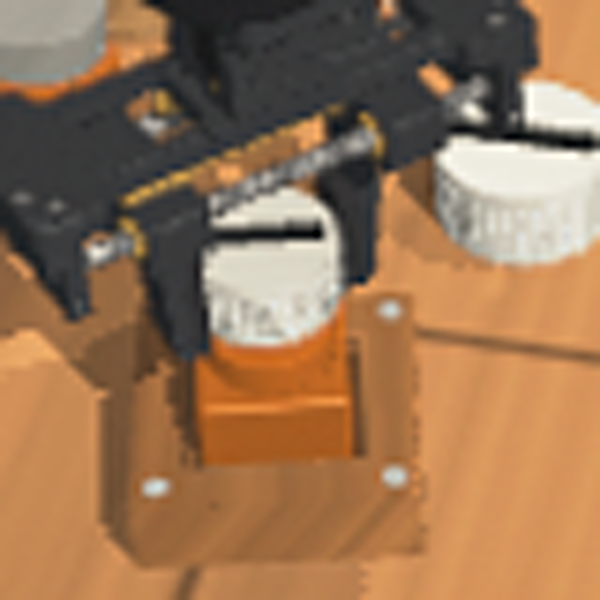

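Request:
{"name": "play_rows", "arguments": {"increments": [[0,0,0,0,0,-0.006,0.5],[0,0,0,0,0,-0.012,0.5],[0,0,0,0,0,-0.018,0.5],[0,0,0,0,0,-0.024,0.5],[0,0,0,0,0,-0.03,0.5],[0,0,0,0,0,-0.035,0.5],[0,0,0,0,0,-0.038,0.5],[0,0,0,0,0,-0.039,0.5],[0,0,0,0,0,-0.039,0.5],[0,0,0,0,0,-0.039,0.5],[0,0,0,0,0,-0.039,0.5],[0,0,0,0,0,-0.039,0.5]]}}

```text
time: 11.32
tool_pos: [0.5634, 0.2583, 0.1121]
eef_rot: [-1.191, -2.907, 0.001]
force: [0.4, -0.4, -0.4]
opening: 0.0508
finger_force: 55.0
```

```bash
python3 - <<'E'
from h import *
go(.563,.2585,.113)
b=camera("side")[:,:,::-1]
cv2.imwrite("pics/a7.png",cv2.resize(b[205:285,190:270],(600,600),interpolation=cv2.INTER_CUBIC))
E
```

```text
t 11.3167 pos [0.5634 0.2583 0.1121] yaw 2.364 tilt 0.0008 F [ 0.4 -0.4 -0.4] M [ 0.01 -0.14 -0.01] open 0.0508 ff 55.0 shift [ 0.0004 -0.0001 -0.0009]
```

View pics/a7.png

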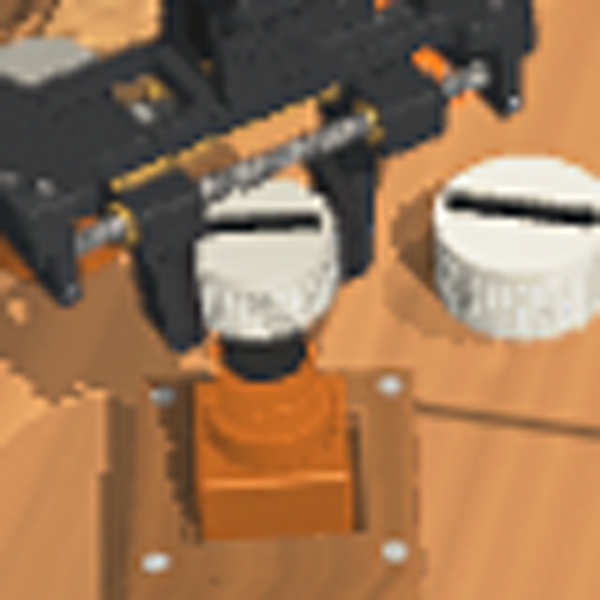

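The cap is held level above the black seal disc at about (263,355), with the ridge at (265,222) parallel to the jar's sides. The jar is still down in the block, so I'm handing in.

```bash
python3 -c "
from cell import *
print(hand_in())"
```

```text
the job is handed in; nothing more can be done
None
```

I set the jar fully down in the square pocket, unscrewed the cap there with about an 80° turn, and handed in with the gripper holding the cap level about 25 mm above the seal; the hand-in returned no verdict.

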